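# Shim the rocking glass grinder

## Robot

A 6-joint arm with a two-finger parallel gripper is mounted at the origin on the work surface. World frame = base frame: x ahead of the robot, y to its left, z up, the work surface at z = 0. Lengths are in mm, angles in rad, forces in N, time in s.
With the tool pointing down it reaches from about 300 to 775 mm from the base axis. Payload 14.6 kg.
Tool frame: the origin (TCP) lies on the front face of the gripper's body, between the roots of the fingers; the fingertips stand 97 mm ahead of it and the grasp point (between the pads) lies 78 mm ahead of it; z points along the fingers, y is the line along which they close (so a half turn about z gives the same grasp; the last joint's range is limited). The gripper opens to 94 mm and grips with 3 to 60 N. Pads are 16 mm wide; open, the fingers measure 119 mm over their backs; the gripper's body (75 mm by 177 mm) begins 78 mm behind the grasp point.
Start: joints at [-1.174, 0.3, 1.521, -0, 1.321, -0.067], TCP at [246.034, -491.891, 302.646] pointing down, gripper open.
Joint ranges: [-3.03, 3.03], [-0.79, 2.21], [0.23, 2.52], [-1.04, 4.18], [0, 3.07], [-2.55, 2.55]. Speed limits (rad/s): [2.22, 2.22, 2.57, 3.14, 3.14, 3.14].

## Interface

Orientations are given as [roll, pitch, yaw] about the fixed x, y, z axes, in that order (R = Rz(yaw) Ry(pitch) Rx(roll)).
In Python, from cell import * gives the robot as it stands.
- The arm moves only by the tool carry_out, never from a script. Its arguments are lists of equal length, an entry for each row: "slide": the shift along the world's x, y, z scaled (see below), a list of three; "dr": the turn, a rotation vector about the world's x, y, z scaled (see below), a list of three; "gripper": the opening in per cent of the stroke, from 0 (shut) to 100 (fully open). A call has 1 to 10 rows; each row is the pose to reach, as a shift and turn from the pose commanded when the call began, turning the shorter way round; what a row does not reach only later rows make up. The controller multiplies each number of a shift by 0.25 m and each number of a turn by 360 degrees. A row lasts 1/12 s, in which the tool goes at most 41.7 mm and 7.16 degrees, less where a joint would pass 70% of its speed; a pose out of reach is approached as far as the arm can. A call with a number of a shift or a turn outside -1 to 1 is refused whole. A call with a gripper value outside its range is refused whole. The fingers move at their own pace and stop on an object; "newtons" is the grip in N (left out, the last holds). Time passes only in rows, so rows that repeat a pose let the fingers close. It gives the time, the measured TCP pose, the force, the opening and the grip force at its end, in the units of the state.
- read_state(): the state, without advancing time (a new reading comes with each control period).
- camera(name): name is "scene" or "top" or "wrist"; returns the picture (420x560x3 uint8, red, green, blue); there is no depth.
- camera_model(name): a dict with "vfov" (degrees; the focal length in pixels is half the picture's height over the tangent of half this angle, whatever the lens; pixels are square), "cx", "cy" (the principal point, pixels), "k1" (the pictures are not rectified: a ray, as slopes to the right and down, at radius r is drawn at 1 + k1 r^2 times it, then the intrinsics apply), "R" (3x3) and "t" (3): a world point X has camera coordinates R X + t. Camera axes: x right, y down, z forward; pixel columns grow to the right and rows downward; lengths in mm; the calibration is good to about 2 mm. A picture is of the moment at which its call begins: read the wrist's pose just before it. camera_model takes no time and is no camera call; for the wrist camera it gives the pose at the moment of the call.
- sign_off(): hands the job in; it is judged then, once.
The state is a dict: "clock": time; "joints": joint angles; "qd": joint speeds; "effort": joint torques, N m; "eef_pos": TCP position; "eef_rot": TCP orientation; "wrist_force": force on the tool from outside, world axes, zero at the start; "moment": the same for the moment, N m; "finger_gap": finger opening in mm; "finger_force": force on a finger pad.
Only numpy, scipy, OpenCV 4.12 (cv2) and the standard library are available. Lean on these libraries where they do the work, as an engineer would, in place of code of your own. Each camera call takes 0.05 s, during which the arm holds its last target. There are 200 camera calls.

## Task

One foot of the small glass grinder has lost its rubber pad, so the machine rocks. Push the wooden wedge along the bench, thin end first, under that bare foot just until the foot bears on it and the grinder stands level; then press down firmly on the corner ear above that foot to prove that it no longer rocks, and move clear. Do not pick up the wedge or lift or shove the grinder, and leave everything else where it lies.

Things in the scene. Friction and masses are not known exactly. Their poses are not given: they have to be found in the camera images.
- grinder: Loose 1.6 kg bench grinder on 4 feet (210 mm apart in x, 240 in y): body 250 x 190 mm, 24 to 82 mm high, brass bit to 115 mm in the middle, eye shield to 170 mm opposite the bare foot. Origin: on the bench below the bare steel stud; the body lies towards -x, +y. It rests stably on its three rubber-padded feet; pressed at the bare corner (or with the stud raised over 2 mm) it tilts.
- stud_tip (a point): Rounded tip (12 mm diameter) of the bare stud, 9 mm above the bench at the start. Once the wedge bears on it, the resistance to pushing rises from under 1 N to several N within a few mm.
- ear_top (a point): The place to press: top centre of the round screw head (22 mm diameter, 8 mm high, top 50 mm above the bench) directly over the bare stud, on a steel ear 40 mm wide and 8 mm thick that sticks out of the grinder's -y side to 20 mm beyond the stud. The other three feet have like ears.
- grinder_mid (a point): Middle of the grinder's body, 40 mm above the bench.
- wedge: Loose dark hardwood wedge, 120 mm long (x), 50 wide (y), 0.1 kg; 2 mm thick at the thin end (+x), rising evenly to 18 mm at the square butt (-x). Origin: centre of its underside. It starts on the grinder's -y side, thin end roughly towards the bare foot. It first bears on the stud with its butt about 68 mm from it.
- tape: Loose roll of masking tape lying flat, 100 mm diameter, 24 mm high; origin at the centre of its underside. Leave alone.
- spool: Loose metal solder spool standing on end, 52 mm diameter, 40 mm high; origin at the centre of its underside. Leave alone.
- jar: Loose capped jar, 48 mm diameter, 55 mm high; origin at the centre of its underside. Leave alone.
- hammer: Loose hammer lying on the bench. Leave alone.
- driver: Loose screwdriver lying on the bench. Leave alone.
- block: Loose pale wood block, 90 x 35 x 22 mm; origin at the centre of its underside. Leave alone.
Things that resemble listed ones, but are neither listed nor needed, are in the scene too. Leave any pink or red look-alike of the wedge alone.

How it is judged (in metres and radians):
On the way, in this order (a step that is already met when the one before it is completed fails the run):
1. the bare foot bears on the wedge and the grinder is level, fingers off the grinder (contact force between wedge and grinder above 0.3 N and x of stud_tip in the frame of wedge between -0.05 and 0.05 m and y of stud_tip in the frame of wedge between -0.022 and 0.022 m and angle between grinder's own z axis and vertical below 0.012 rad and not (contact force between the fingers and grinder above 0.3 N)), for 0.2 s.
2. the ear over the bare foot is pressed down and the wedge carries the load without rocking (contact force between the fingers and grinder above 4 N and contact force between wedge and grinder above 1 N and horizontal distance between the grasp point and ear_top below 0.06 m and angle between grinder's own z axis and vertical below 0.015 rad), for 0.15 s.
At the end, for the whole second after the job is handed in: The wedge lies under the bare stud and carries it (more than 0.3 N), the stud over its ramp (within 50 mm of its middle lengthwise, 22 mm sideways); the grinder is level within 0.012 rad, within 30 mm of where it stood, and both are at rest (contact force between wedge and grinder above 0.3 N and x of stud_tip in the frame of wedge between -0.05 and 0.05 m and y of stud_tip in the frame of wedge between -0.022 and 0.022 m and angle between grinder's own z axis and vertical below 0.012 rad and linear speed of each of grinder, wedge below 0.01 m/s and distance of grinder_mid from where it was at the start of the episode below 0.03 m); the robot touches nothing.
It fails at once if the wedge is lifted or tipped (height (world z) of wedge above 0.01 m or angle between wedge's own z axis and vertical above 0.2 rad).
It fails at once if the grinder is lifted, tipped or shoved more than 30 mm (distance of grinder_mid from where it was at the start of the episode above 0.03 m or height (world z) of grinder_mid above 0.055 m or angle between grinder's own z axis and vertical above 0.12 rad).
It fails at once if another thing is moved more than 25 mm (distance of any of tape, spool, jar, hammer, driver, block from where it was at the start of the episode above 0.025 m).
It also fails if it takes over 51 s, if anything falls off the work surface, if the arm or the gripper's body presses on something with over 40 N, if the wrist force passes 120 N, or if a joint passes its speed limit or range.

## Working session

There is one attempt and no reset: what is moved stays moved. The work goes in short steps, Python scripts to look and compute and a tool call to move; the robot and the scene stay as the last step left them, time stands still between calls to the robot, and variables do not carry over. Pictures are saved under pics/ and viewed, at most 10 in all, crops included, and the job is handed in when it is done.

Besides the shell and the picture viewer there is one more tool, called after "Call:" by a JSON object that holds its "fn" and its "kwargs". carry_out: Moves the arm, as the interface text tells. Its arguments: {"type":"object","properties":{"slide":{"type":"array","items":{"type":"array","items":{"type":"number","minimum":-1,"maximum":1}}},"dr":{"type":"array","items":{"type":"array","items":{"type":"number","minimum":-1,"maximum":1}}},"gripper":{"type":"array","items":{"type":"number"}},"newtons":{"type":"number"}},"required":["slide","dr","gripper"]}

```bash
mkdir -p pics
cat > h.py <<'E'
from cell import *
import numpy as np, cv2
def snap(n,f):
    im=camera(n); cv2.imwrite('pics/'+f,cv2.cvtColor(im,cv2.COLOR_RGB2BGR)); return im
def K(m): f=210/np.tan(np.radians(m['vfov'])/2); return f
def px2w(n,u,v,z=0,m=None):
    m=m or camera_model(n); f=K(m); d=np.array([(u-m['cx'])/f,(v-m['cy'])/f]); s=d.copy()
    for _ in range(30): s=d/(1+m['k1']*(s@s))
    R=np.array(m['R']);t=np.array(m['t']); r=R.T@np.r_[s,1]; c=-R.T@t
    return (c+r*(z-c[2])/r[2]).round(1)
def w2px(n,X,m=None):
    m=m or camera_model(n); p=np.array(m['R'])@np.array(X)+np.array(m['t']); s=p[:2]/p[2]; s=s*(1+m['k1']*(s@s)); return (s*K(m)+[m['cx'],m['cy']]).round(1)
E
python3 - <<'E'
from h import *
a=snap('top','t1.png');b=snap('scene','s1.png')
s=read_state();print(s)
E
```

```text
{'clock': 0.1, 'joints': array([-1.17360678e+00,  3.00458144e-01,  1.52154454e+00,  6.38671100e-07,
        1.32066961e+00, -6.65942659e-02]), 'qd': array([ 0.00189045, -0.00160301, -0.00174542, -0.00092824, -0.00044536,
        0.00114889]), 'effort': array([ 2.59676643e-03, -5.32646298e+01, -3.53283262e+01,  7.09166424e-02,
        2.34691927e-02, -7.84685699e-05]), 'eef_pos': array([ 245.98256216, -491.77683794,  302.10882963]), 'eef_rot': array([-3.14051545e+00, -7.24619194e-05,  4.63783617e-01]), 'wrist_force': array([ 0.17092145, -0.85238863, -0.03115529]), 'moment': array([-0.02904742,  0.0268627 , -0.00127724]), 'finger_force': 0.0, 'finger_gap': 93.7893671582678}
```

View pics/t1.png

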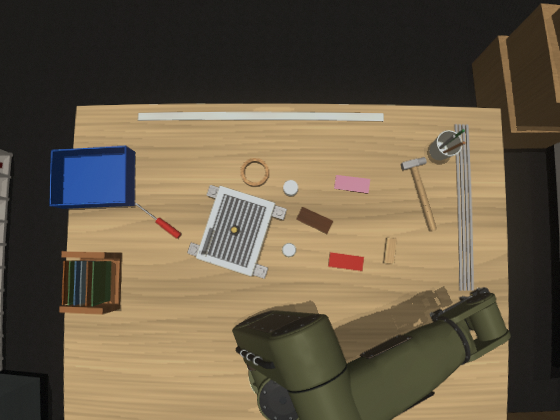

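View pics/s1.png

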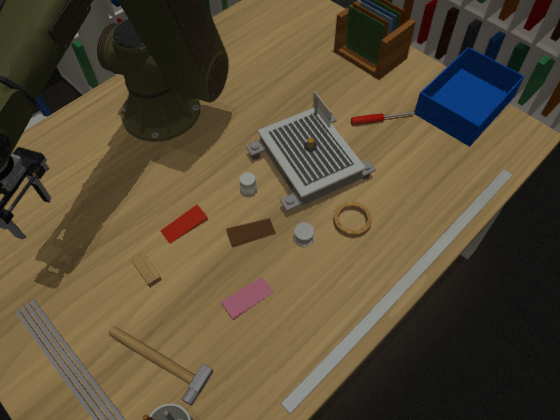

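The top view shows the dark wedge at (314,220), with a red look-alike at (346,262), a pink one at (352,184) and the pale block at (390,250). The nearest grinder ear is at (280,213), and the eye shield is on the opposite side. By its description, the dark brown one at (314,220) is the wedge. I'll check that in a close crop.

Run:
```python
from h import *
t=cv2.imread('pics/t1.png');s=cv2.imread('pics/s1.png')
a=cv2.resize(t[165:285,180:340],(800,600),interpolation=cv2.INTER_CUBIC)[:, :]
b=cv2.resize(s[130:250,210:370],(800,600),interpolation=cv2.INTER_CUBIC)
cv2.imwrite('pics/c1.png',a);cv2.imwrite('pics/c2.png',b)
for n,u,v,z in [('top',280,213,50),('top',213,191,50),('top',261,271,50),('top',193,250,50),('top',314,220,10),('top',290,188,40),('top',289,250,55),('scene',290,200,50),('scene',251,232,10)]: print(n,u,v,px2w(n,u,v,z))
```

```text
top 280 213 [542.8  17.9  50. ]
top 213 191 [616.6 249.6  50. ]
top 261 271 [345.8  79.6  50. ]
top 193 250 [413.1 313.   50. ]
top 314 220 [ 523.4 -100.2   10. ]
top 290 188 [630.8 -15.3  40. ]
top 289 250 [417.5 -14.   55. ]
scene 290 200 [548.1  21.1  50. ]
scene 251 232 [ 527.7 -102.9   10. ]
```

View pics/c1.png

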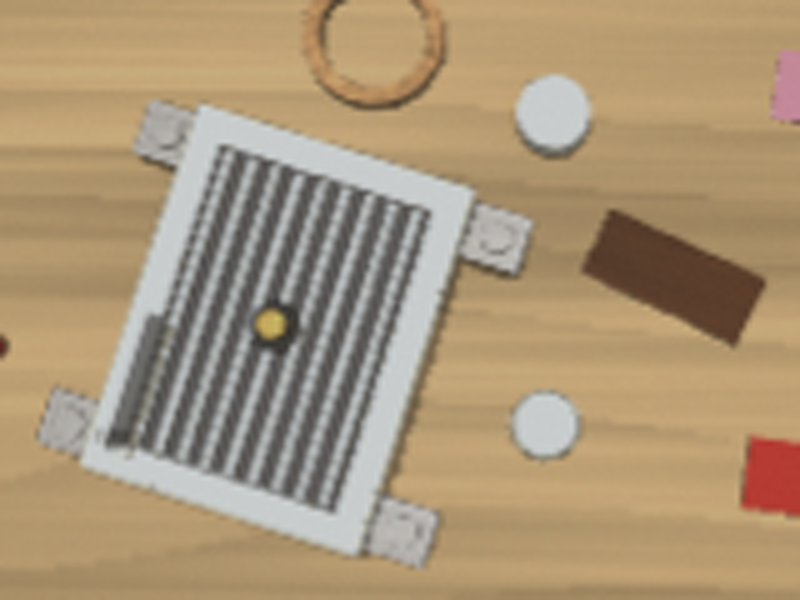

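View pics/c2.png

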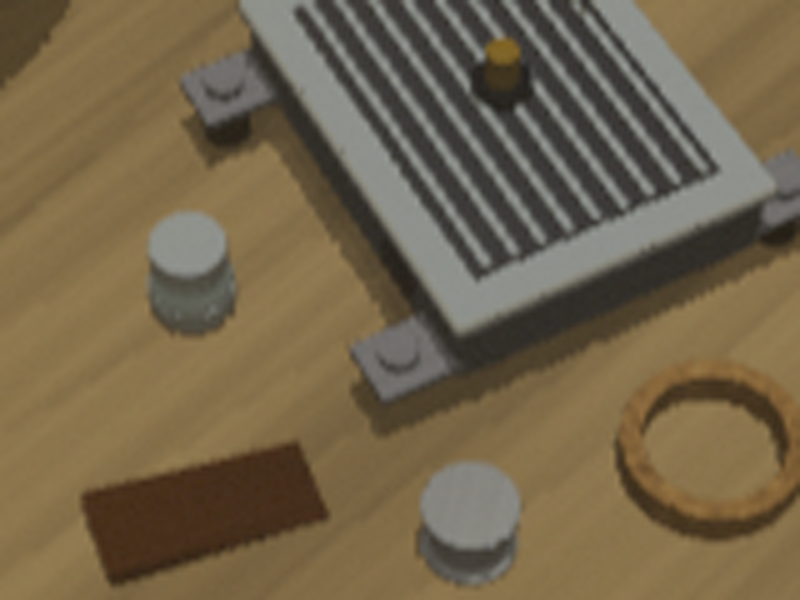

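Crop c1 shows the wedge corners at (612,210), (765,283), (737,346) and (583,270), and the ear's screw head at (497,238). No black pad shows under that ear, and the shield is at the diagonally opposite corner. The near obstacles are the jar at (545,425) and the spool at (553,112).

Run:
```python
from h import *
T=lambda u,v,z:px2w('top',180+u/5-.4,165+v/5-.4,z)
S=lambda u,v,z:px2w('scene',210+u/5-.4,130+v/5-.4,z)
print('stud',T(497,238,50),S(399,350,50))
tw=[T(612,210,2),T(583,270,2),T(765,283,18),T(737,346,18)]
sw=[S(298,443,2),S(328,518,2),S(82,493,18),S(112,583,18)]
for w in (tw,sw):
    w=np.array(w);tip=w[:2].mean(0);b=w[2:].mean(0);d=tip-b;print(w[:,:2].tolist(),tip,b,np.hypot(d[0],d[1]),np.degrees(np.arctan2(d[1],d[0])))
print('spool',T(553,112,40),'jar',T(545,425,55))
print('ears',T(166,132,50),T(402,531,50),T(70,424,50))
# scene silhouettes of the butt-first hypothesis
sw=np.array([S(298,443,18),S(328,518,18),S(82,493,2),S(112,583,2)]);print('swap',np.linalg.norm((sw[:2].mean(0)-sw[2:].mean(0))[:2]))
```

```text
stud [545.5  21.4  50. ] [546.1  20.9  50. ]
[[571.0, -58.2], [528.4, -38.1], [519.2, -164.4], [475.3, -145.0]] [549.7  -48.15   2.  ] [ 497.25 -154.7    18.  ] 118.75986274832083 63.7909526624586
[[527.2, -36.8], [571.7, -57.8], [476.7, -144.0], [527.7, -168.5]] [549.45 -47.3    2.  ] [ 502.2  -156.25   18.  ] 118.75464201453347 66.55433722292975
spool [634.3 -15.9  40. ] jar [418.9 -12.6  55. ]
ears [616.6 250.3  50. ] [346.4  83.   50. ] [415.2 311.   50. ]
swap 115.85786550769872
```

Call:
{"fn": "carry_out", "kwargs": {"slide": [[0.16,0.22,-0.06],[0.32,0.44,-0.12],[0.48,0.66,-0.18],[0.52,0.72,-0.2],[0.52,0.72,-0.2],[0.52,0.72,-0.2],[0.52,0.72,-0.2]], "dr": [[0,0,0.02],[0,0,0.04],[0,0,0.06],[0,0,0.08],[0,0,0.1],[0,0,0.107],[0,0,0.107]], "gripper": [100,100,100,100,100,100,100]}}

```text
clock: 0.68
eef_pos: [377.5, -308.9, 251.5]
eef_rot: [-3.14, -0.001, 1.143]
wrist_force: [-0.6, 0.1, -0.6]
finger_gap: 93.6
finger_force: 0.0
```

Call:
{"fn": "carry_out", "kwargs": {"slide": [[0.1,0.13,-0.09],[0.2,0.27,-0.17],[0.3,0.4,-0.26],[0.4,0.53,-0.34],[0.47,0.62,-0.41],[0.52,0.688,-0.45],[0.52,0.688,-0.45],[0.52,0.688,-0.45],[0.52,0.688,-0.45]], "dr": [[0,0,0],[0,0,0],[0,0,0],[0,0,0],[0,0,0],[0,0,0],[0,0,0],[0,0,0],[0,0,0]], "gripper": [100,100,100,100,100,100,100,100,100]}}

```text
clock: 1.43
eef_pos: [505.8, -140.7, 140.4]
eef_rot: [3.142, 0.0, 1.135]
wrist_force: [-0.0, -0.3, -0.4]
finger_gap: 94.2
finger_force: 0.0
```

Run:
```python
from h import *
s=read_state();print(s['clock'],s['eef_pos'],s['eef_rot'],s['wrist_force'])
m=camera_model('wrist');snap('wrist','w1.png')
print(w2px('wrist',[545.8,21.2,50],m),w2px('wrist',[549.5,-47.8,2],m),w2px('wrist',[498.5,-155,18],m))
import pickle;pickle.dump(m,open('w1.pkl','wb'))
```

```text
1.4333 [ 505.84694694 -140.66234924  140.35121681] [3.14158776e+00 1.74276286e-04 1.13543408e+00] [-0.04147995 -0.26843405 -0.41996779]
[211.1 -99.1] [283.9  57.2] [282.2 257.8]
```

View pics/w1.png

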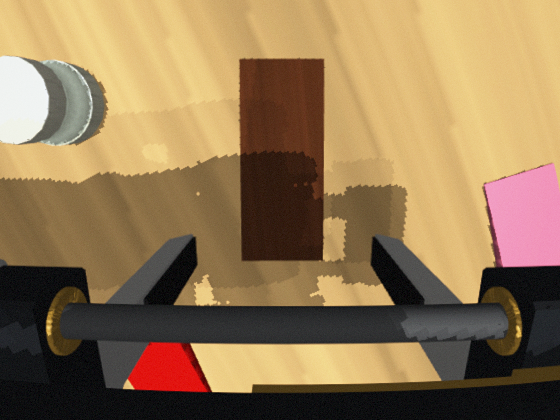

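The wrist view shows the dark wedge centred between the fingers. Its thin end is at (282,59) and its butt at (282,261), within a few pixels of my predictions. Next I descend and close lightly on its sides to steer it along the bench.

Call:
{"fn": "carry_out", "kwargs": {"slide": [[0,0,-0.08],[0,0,-0.14],[0,0,-0.16],[0,0,-0.16],[0,0,-0.16],[0,0,-0.16],[0,0,-0.16],[0,0,-0.16],[0,0,-0.16],[0,0,-0.16]], "dr": [[0,0,0],[0,0,0],[0,0,0],[0,0,0],[0,0,0],[0,0,0],[0,0,0],[0,0,0],[0,0,0],[0,0,0]], "gripper": [100,100,100,75,65,60,55,50,45,40], "newtons": 8}}

```text
clock: 2.32
eef_pos: [506.1, -139.9, 100.4]
eef_rot: [3.141, -0.0, 1.136]
wrist_force: [-1.4, -0.5, 0.8]
finger_gap: 51.0
finger_force: 0.6
```

Call:
{"fn": "carry_out", "kwargs": {"slide": [[0,0,0],[0,0,0],[0,0,0],[0,0,0]], "dr": [[0,0,0],[0,0,0],[0,0,0],[0,0,0]], "gripper": [40,40,40,40]}}

```text
clock: 2.65
eef_pos: [506.1, -139.8, 100.3]
eef_rot: [3.142, -0.0, 1.136]
wrist_force: [-1.2, 0.8, 5.7]
finger_gap: 50.2
finger_force: 8.0
```

Call:
{"fn": "carry_out", "kwargs": {"slide": [[0.008,0.04,0],[0.016,0.08,0],[0.024,0.12,0],[0.03,0.16,0],[0.03,0.16,0],[0.03,0.16,0]], "dr": [[0,0,0.007],[0,0,0.014],[0,0,0.021],[0,0,0.028],[0,0,0.028],[0,0,0.028]], "gripper": [40,40,40,40,40,40]}}

```text
clock: 3.15
eef_pos: [514.0, -98.0, 100.4]
eef_rot: [3.141, -0.001, 1.316]
wrist_force: [0.3, 4.5, 6.7]
finger_gap: 50.0
finger_force: 8.0
```

Run:
```python
from h import *
s=read_state();print(s['clock'],s['eef_pos'],s['eef_rot'],s['wrist_force'],s['finger_gap'])
m=camera_model('wrist');snap('wrist','w2.png');p=s['eef_pos'];h=np.array([np.cos(s['eef_rot'][2]),np.sin(s['eef_rot'][2]),0])
g=np.array([p[0],p[1],0])
for X in ([545.8,21.2,50],g+102*h+[0,0,2],g-17*h+[0,0,18]): print(w2px('wrist',X,m))
```

```text
3.15 [513.97783997 -97.97885753 100.36671966] [ 3.14123945e+00 -1.02446372e-03  1.31622667e+00] [0.33809733 4.50495045 6.68898611] 50.039967047951365
[286.2 -49.9]
[283.9  43.7]
[283.9 288.8]
```

View pics/w2.png

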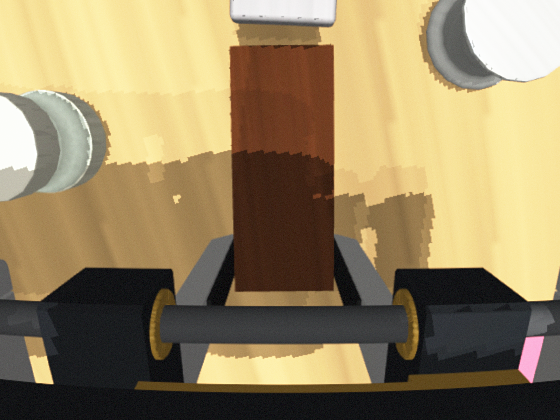

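The wrist view shows the wedge gripped, with its thin end at (283,45) pointing at the centre of the ear at (283,20). Spool and jar are both clear. Next I advance, then creep in while watching the force.

Call:
{"fn": "carry_out", "kwargs": {"slide": [[0.01,0.04,0],[0.02,0.08,0],[0.03,0.12,0],[0.043,0.16,0],[0.053,0.2,0],[0.059,0.22,0],[0.062,0.23,0],[0.062,0.23,0],[0.062,0.23,0]], "dr": [[0,0,0],[0,0,0],[0,0,0],[0,0,0],[0,0,0],[0,0,0],[0,0,0],[0,0,0],[0,0,0]], "gripper": [40,40,40,40,40,40,40,40,40]}}

```text
clock: 3.95
eef_pos: [529.3, -40.9, 100.3]
eef_rot: [3.141, -0.001, 1.316]
wrist_force: [-0.3, 2.8, 5.7]
finger_gap: 49.9
finger_force: 8.0
```

Call:
{"fn": "carry_out", "kwargs": {"slide": [[0.001,0.004,0],[0.002,0.008,0],[0.003,0.012,0],[0.003,0.012,0],[0.003,0.012,0]], "dr": [[0,0,0],[0,0,0],[0,0,0],[0,0,0],[0,0,0]], "gripper": [40,40,40,40,40]}}

```text
clock: 4.37
eef_pos: [529.9, -38.5, 100.4]
eef_rot: [3.141, 0.0, 1.315]
wrist_force: [-1.1, -3.4, 6.1]
finger_gap: 49.9
finger_force: 8.0
```

The roughly 6 N of vertical load hides the onset of bearing. I'll release, go behind the butt and push with the fingers nearly closed.

Call:
{"fn": "carry_out", "kwargs": {"slide": [[0,0,0],[0,0,0],[0,0,0],[0,0,0.06],[0,0,0.14],[-0.02,-0.08,0.16],[-0.046,-0.172,0.16],[-0.046,-0.172,0.16],[-0.046,-0.172,0.16],[-0.046,-0.172,0.16]], "dr": [[0,0,0],[0,0,0],[0,0,0],[0,0,0],[0,0,0],[0,0,0],[0,0,0],[0,0,0],[0,0,0],[0,0,0]], "gripper": [70,70,70,70,70,70,20,20,20,20]}}

```text
clock: 5.2
eef_pos: [518.3, -81.9, 139.9]
eef_rot: [-3.141, -0.0, 1.312]
wrist_force: [0.2, -0.8, 0.6]
finger_gap: 42.2
finger_force: 0.0
```

Call:
{"fn": "carry_out", "kwargs": {"slide": [[0,0,-0.07],[0,0,-0.14],[0,0,-0.152],[0,0,-0.152],[0,0,-0.152],[0,0,-0.152]], "dr": [[0,0,0],[0,0,0],[0,0,0],[0,0,0],[0,0,0],[0,0,0]], "gripper": [20,20,20,20,20,20]}}

```text
clock: 5.7
eef_pos: [518.7, -82.2, 103.0]
eef_rot: [3.14, -0.0, 1.312]
wrist_force: [-0.0, 0.1, -0.5]
finger_gap: 18.8
finger_force: 0.0
```

Call:
{"fn": "carry_out", "kwargs": {"slide": [[0.003,0.012,0],[0.007,0.024,0],[0.01,0.036,0],[0.01,0.036,0],[0.01,0.036,0]], "dr": [[0,0,0],[0,0,0],[0,0,0],[0,0,0],[0,0,0]], "gripper": [20,20,20,20,20]}}

```text
clock: 6.12
eef_pos: [520.9, -73.2, 102.3]
eef_rot: [3.141, 0.0, 1.312]
wrist_force: [-0.3, -0.4, -0.4]
finger_gap: 18.6
finger_force: 0.0
```

Call:
{"fn": "carry_out", "kwargs": {"slide": [[0.004,0.016,0],[0.008,0.032,0],[0.012,0.046,0],[0.016,0.06,0],[0.016,0.06,0],[0.016,0.06,0]], "dr": [[0,0,0],[0,0,0],[0,0,0],[0,0,0],[0,0,0],[0,0,0]], "gripper": [20,20,20,20,20,20]}}

```text
clock: 6.62
eef_pos: [524.8, -58.1, 102.1]
eef_rot: [3.142, -0.0, 1.312]
wrist_force: [-0.4, -0.2, 0.6]
finger_gap: 19.4
finger_force: 0.0
```

Call:
{"fn": "carry_out", "kwargs": {"slide": [[0.001,0.004,0],[0.002,0.008,0],[0.002,0.008,0],[0.002,0.008,0]], "dr": [[0,0,0],[0,0,0],[0,0,0],[0,0,0]], "gripper": [20,20,20,20]}}

```text
clock: 6.95
eef_pos: [525.3, -56.4, 102.2]
eef_rot: [3.142, -0.0, 1.312]
wrist_force: [-0.3, -1.3, 0.4]
finger_gap: 18.8
finger_force: 0.0
```

Call:
{"fn": "carry_out", "kwargs": {"slide": [[0.001,0.004,0],[0.002,0.008,0],[0.002,0.008,0],[0.002,0.008,0]], "dr": [[0,0,0],[0,0,0],[0,0,0],[0,0,0]], "gripper": [20,20,20,20]}}

```text
clock: 7.28
eef_pos: [525.8, -54.3, 102.2]
eef_rot: [-3.142, -0.0, 1.312]
wrist_force: [0.8, -1.1, -0.3]
finger_gap: 18.7
finger_force: 0.0
```

Call:
{"fn": "carry_out", "kwargs": {"slide": [[0.001,0.004,0],[0.002,0.008,0],[0.002,0.008,0],[0.002,0.008,0]], "dr": [[0,0,0],[0,0,0],[0,0,0],[0,0,0]], "gripper": [20,20,20,20]}}

```text
clock: 7.62
eef_pos: [526.3, -52.3, 102.1]
eef_rot: [-3.142, -0.0, 1.312]
wrist_force: [-0.1, 0.1, -0.5]
finger_gap: 18.7
finger_force: 0.0
```

Call:
{"fn": "carry_out", "kwargs": {"slide": [[0.001,0.004,0],[0.002,0.008,0],[0.002,0.008,0],[0.002,0.008,0]], "dr": [[0,0,0],[0,0,0],[0,0,0],[0,0,0]], "gripper": [20,20,20,20]}}

```text
clock: 7.95
eef_pos: [526.8, -50.4, 102.1]
eef_rot: [-3.142, 0.0, 1.312]
wrist_force: [-0.8, -2.6, 0.6]
finger_gap: 18.6
finger_force: 1.3
```

Run:
```python
from h import *
F=[];im=[]
snap('wrist','w3.png')
for _ in range(3):
    camera('wrist');F.append(read_state()['wrist_force'])
print(np.round(F,2),np.mean(F,0))
```

```text
[[-0.98 -2.33  0.16]
 [-1.13 -3.21 -0.37]
 [-0.27 -3.2  -0.03]] [-0.79146425 -2.91118864 -0.07911625]
```

View pics/w3.png

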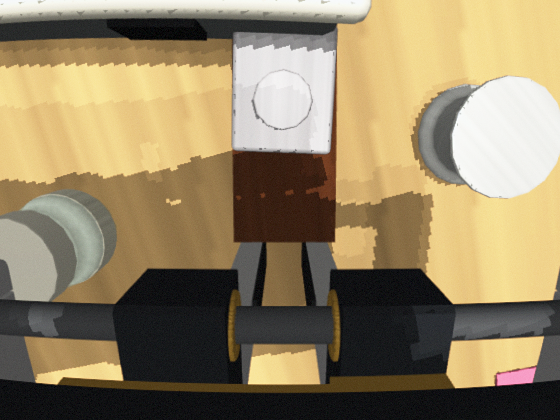

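The wrist view shows the wedge centred under the ear: sides at columns 233 and 336, screw head at (283,99), butt at row 242. A steady 3 N means it has started to bear. I'll give it a little more, then retreat.

Call:
{"fn": "carry_out", "kwargs": {"slide": [[0.001,0.004,0],[0.002,0.008,0],[0.002,0.008,0],[0.002,0.008,0],[0.002,0.008,0]], "dr": [[0,0,0],[0,0,0],[0,0,0],[0,0,0],[0,0,0]], "gripper": [20,20,20,20,20]}}

```text
clock: 8.57
eef_pos: [527.3, -48.7, 102.1]
eef_rot: [3.142, 0.0, 1.312]
wrist_force: [-0.2, -5.7, 0.1]
finger_gap: 18.8
finger_force: 2.8
```

Call:
{"fn": "carry_out", "kwargs": {"slide": [[-0.01,-0.04,0],[-0.02,-0.08,0.02],[-0.02,-0.08,0.14],[-0.02,-0.08,0.28],[0.01,0.04,0.28],[0.04,0.15,0.28],[0.074,0.279,0.28],[0.074,0.279,0.28],[0.074,0.279,0.28],[0.074,0.279,0.28]], "dr": [[0,0,0],[0,0,0],[0,0,0],[0,0,0],[0,0,0],[0,0,0],[0,0,0],[0,0,0],[0,0,0],[0,0,0]], "gripper": [20,20,20,10,0,0,0,0,0,0]}}

```text
clock: 9.4
eef_pos: [545.6, 20.6, 172.2]
eef_rot: [-3.141, 0.0, 1.312]
wrist_force: [-0.0, -0.4, 0.2]
finger_gap: 0.5
finger_force: 0.0
```

Call:
{"fn": "carry_out", "kwargs": {"slide": [[0,0,-0.03],[0,0,-0.06],[0,0,-0.08],[0,0,-0.088],[0,0,-0.092],[0,0,-0.092],[0,0,-0.092]], "dr": [[0,0,0],[0,0,0],[0,0,0],[0,0,0],[0,0,0],[0,0,0],[0,0,0]], "gripper": [0,0,0,0,0,0,0]}}

```text
clock: 9.98
eef_pos: [545.9, 21.3, 149.3]
eef_rot: [3.141, -0.0, 1.312]
wrist_force: [-0.0, -0.7, 0.4]
finger_gap: 0.1
finger_force: 0.0
```

Call:
{"fn": "carry_out", "kwargs": {"slide": [[0,0,-0.004],[0,0,-0.008],[0,0,-0.008],[0,0,-0.008]], "dr": [[0,0,0],[0,0,0],[0,0,0],[0,0,0]], "gripper": [0,0,0,0]}}

```text
clock: 10.32
eef_pos: [545.9, 21.4, 147.5]
eef_rot: [3.141, -0.0, 1.312]
wrist_force: [0.0, -0.3, 3.9]
finger_gap: 0.3
finger_force: 2.0
```

Call:
{"fn": "carry_out", "kwargs": {"slide": [[0,0,-0.002],[0,0,-0.004],[0,0,-0.004],[0,0,-0.004],[0,0,-0.004]], "dr": [[0,0,0],[0,0,0],[0,0,0],[0,0,0],[0,0,0]], "gripper": [0,0,0,0,0]}}

```text
clock: 10.73
eef_pos: [546.0, 21.4, 147.2]
eef_rot: [3.141, -0.0, 1.312]
wrist_force: [-4.6, -0.3, 13.6]
finger_gap: 0.6
finger_force: 6.9
```

Call:
{"fn": "carry_out", "kwargs": {"slide": [[0,0,-0.001],[0,0,-0.001],[0,0,-0.001],[0,0,-0.001]], "dr": [[0,0,0],[0,0,0],[0,0,0],[0,0,0]], "gripper": [0,0,0,0]}}

```text
clock: 11.07
eef_pos: [546.0, 21.3, 147.2]
eef_rot: [3.141, -0.0, 1.312]
wrist_force: [-6.4, 0.1, 15.9]
finger_gap: 0.6
finger_force: 8.0
```

Call:
{"fn": "carry_out", "kwargs": {"slide": [[0,0,0.02],[0,0,0.08],[0,0,0.2],[0,0,0.32],[0,-0.14,0.4],[0,-0.3,0.4],[0,-0.4,0.4],[0,-0.4,0.4],[0,-0.4,0.4],[0,-0.4,0.4]], "dr": [[0,0,0],[0,0,0],[0,0,0],[0,0,0],[0,0,0],[0,0,0],[0,0,0],[0,0,0],[0,0,0],[0,0,0]], "gripper": [0,0,0,0,0,0,0,0,0,0]}}

```text
clock: 11.9
eef_pos: [545.7, -78.1, 245.7]
eef_rot: [-3.141, -0.0, 1.312]
wrist_force: [-0.7, -0.0, -0.2]
finger_gap: 0.6
finger_force: 0.0
```

Run:
```python
from h import *
snap('wrist','w4.png');s=read_state();print(s['eef_pos'],s['wrist_force'])
a=cv2.imread('pics/w4.png');snap('scene','s2.png');b=cv2.imread('pics/s2.png')
cv2.imwrite('pics/v4.png',np.hstack([cv2.resize(a,(400,300)),cv2.resize(b[130:250,210:370],(400,300))]))
```

```text
[545.77940651 -77.77393043 245.70876841] [ 0.22965825 -0.06606306  0.22348778]
```

View pics/v4.png

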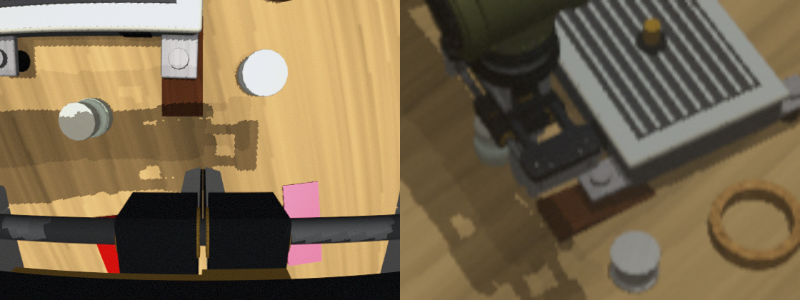

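In the combined picture the wedge sits under the ear at about (180,60) in the left view, with the arm clear and the spool and jar where they were. The ear held about 15 N without sinking, so I'm handing in.

```bash
python3 -c "
from h import *
print(sign_off())"
```

```text
the job is handed in; nothing more can be done
None
```

The wedge is under the bare foot and bearing on it, the ear held about 16 N without sinking, the arm is clear and the job is handed in; I steered the wedge partway by gripping its sides on the bench, and no verdict came back at sign-off.

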